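Fish the dropped scoop out from between toaster and bread bin

ROBOT

A 7-joint arm with a two-finger parallel gripper is mounted at the origin on the work surface. World frame = base frame: x ahead of the robot, y to its left, z up, the work surface at z = 0. Lengths are in m, angles in degrees, forces in N, time in s.
With the tool pointing down it reaches from about 0.425 to 1.025 m from the base axis. Payload 9.4 kg.
Tool frame: the origin (TCP) lies midway between the tips of the shut fingers; the grasp point (between the pads) lies env.tcp_to_grasp behind it (env.tcp_to_grasp is the distance from the TCP to the grasp point, in m); z points along the fingers, y is the line along which they close (so a half turn about z gives the same grasp; the last joint's range is limited). The gripper opens to 85 mm and grips with 20 to 120 N. Pads are 22 mm wide; open, the fingers measure 114 mm over their backs; the gripper's body (76 mm by 85 mm) begins 54 mm behind the grasp point. The pads swing forward as they close: fully open they stand 13 mm farther back than shut.
Start: joints at [-80.655, 34.337, -0.143, 91.639, 0.103, 54.024, -4.572], TCP at [0.172, 0.704, 0.231] pointing down, gripper open.
Joint ranges: [-147.43, 147.43], [-19.82, 112.94], [-74.19, 73.91], [6.32, 146.72], [-59.91, 239.91], [6.04, 106.73], [-150.56, 150.56]. Speed limits (degrees/s): [127.2, 127.2, 172.46, 172.46, 180, 180, 180].

INTERFACE

Orientations are given as a 3x3 rotation matrix whose columns are the frame's x, y, z axes.
In Python, from station import env, viewer gives the robot as it stands. The module is installed in compiled form; this text tells all that it offers.
- The arm moves only by the shell command python3 -m handwheel 'ROWS' [FORCE]. ROWS is JSON, a list of rows, each a list of 7 numbers: the turn, a rotation vector about the world's x, y, z in rad, then the shift along the world's x, y, z in m, then the gripper command: -1 is shut, 1 is fully open, values between are in proportion. A call has exactly 10 rows; each row shifts and turns the commanded pose from where the row before left it; what a row does not reach is not made up. A row lasts 1/8 s, in which the tool goes at most 62.5 mm and 10.7 degrees, less where a joint would pass 70% of its speed; a pose out of reach is approached as far as the arm can. A call is refused whole if a number of a shift passes 0.0625 or a number of a turn 0.188, either way. A call with a gripper value outside its range is refused whole. The fingers move at their own pace and stop on an object; FORCE is the grip in N (left out, the last holds). Time passes only in rows, so rows that do not move let the fingers close, or fill a call up. It gives the time, the measured TCP pose, the force, the opening and the grip force at its end, in the units of the state.
- env.observe(): the state, without advancing time (a new reading comes with each control period).
- viewer.camera(name): name is "scene" or "top" or "wrist"; returns the picture (384x512x3 uint8, red, green, blue); there is no depth.
- viewer.get_calibration(name): a dict with "K" (3x3 intrinsics, pixels), "k1" (the pictures are not rectified: a ray, as slopes to the right and down, at radius r is drawn at 1 + k1 r^2 times it, then the intrinsics apply), "T" (4x4, takes a point from camera to world coordinates). Camera axes: x right, y down, z forward; pixel columns grow to the right and rows downward; lengths in m; the calibration is good to about 2 mm. A picture is of the moment at which its call begins: read the wrist's pose just before it. get_calibration takes no time and is no camera call; for the wrist camera it gives the pose at the moment of the call.
- env.hand_in(): hands the job in; it is judged then, once.
Trained networks look in the newest picture that a camera, given by its name, has taken for a name from the list of things; names that differ only in an ending like _2 or _b are one class to them, and where a whole thing is asked for, a point or a joint stands for the part that bears it (a point fixed in the world has none). Each returns a list of dicts, best first, with "conf" (0 to 1); they miss things now and then, are a little off and sometimes report something else, mostly with a low value. They report only what shows in the picture. A call takes as long as a camera call. They do not tell look-alikes from the thing itself.
- viewer.boxes_of(camera, thing): "location" ([column, row] in pixels, amid what is visible of it).
- viewer.mark_of(camera, thing): "location" ([column, row] in pixels: a listed point, or the origin of a listed thing).
The state is a dict: "clock": time; "q": joint angles; "qd": joint speeds; "tau": joint torques, N m; "eef_pos": TCP position; "orientation": TCP orientation; "ft_force": force on the tool from outside, world axes, zero at the start; "torque": the same for the moment, N m; "width": finger opening in m; "finger_force": force on a finger pad.
Only numpy, scipy, OpenCV 4.12 (cv2) and the standard library are available. Lean on these libraries where they do the work, as an engineer would, in place of code of your own. Each camera call takes 0.05 s, during which the arm holds its last target. There are 200 camera calls.

TASK

The orange scoop has fallen into the gap between the toaster and the bread bin. With the hooked rod, and without touching the scoop with the gripper or banging the rod against the two appliances, drag it along the worktop, upright, until the whole scoop lies clear in front of both appliances. Then lay the rod back with its handle on the blue mat, let go, and leave the other things where they stand.

Things in the scene. Friction and masses are not known exactly. Their poses are not given: they have to be found in the camera images.
- toaster: Black fixed toaster, 280 long, 155 wide, 175 high. Origin: its lower corner on the worktop at the gap's mouth. x points level into the gap along the flat side wall; the toaster fills x 0 to 280, y -155 to 0; the gap is at y > 0. Its front end (x = 0) is flat and upright below z = 100; higher up a lever stands 22 out of it at y -58 to -98 and a dial 8 out.
- bread_bin: Fixed steel bread bin, 280 long, 200 wide, 162 high, parallel to the toaster, its front end face in the same plane. Origin: its lower front corner on the gap side; x into the gap; it fills x 0 to 280, y 0 to 200. The gap between toaster and bin is 59 to 67 wide, open at the top and at both ends.
- scoop: Orange rigid scoop, about 100 g, upright on its flat base in the gap: round open bowl 40 high, outer diameter 42 at the base, 48 at the rim, wall 3, floor 3; flat handle 13 wide, 5 thick, sticking out along +x just under the rim. Origin: centre of the bowl's underside, z up; x along the handle, which points roughly into the gap: the bowl is nearer the mouth.
- scoop_tip (a point): The far end of the scoop's handle, 97.5 from the bowl's axis, 36.5 above its underside.
- hook: Telescopic hooked rod, 220 g, standing on the mat on its handle and its bent end. Wooden handle: a bar 110 long (x -55 to 55), 24 wide (y), 32 high (z 0 to 32). Origin: centre of the handle's underside; x along the handle towards the rod. A tube, diameter 11, leaves the handle's end at z = 19, rises to x = 90, z = 60 and runs level to x = 195. It balances near x = 50.
- hook_collar (a point): Brass collar at the end of the hook's tube (hook x = 195, z = 60). From it a steel rod, diameter 8, runs on level; its end is bent straight down to the handle's underside level (z = 0). How far it is pulled out differs from run to run and is not reported: the bent end's axis is 45 to 105 ahead of the collar (hook x 240 to 300). The telescope is stiff: it holds up to 100 N.
- mat: Blue mat lying on the worktop, fixed, 420 along its x, 120 along its y, 3 thick. Origin: centre of its underside. At the start the hook stands on it, handle at its -x end, pointing about along +x.
- mug: Terracotta mug, 90 high, 80 wide, a bystander. Origin: centre of its underside.
- canister: White jar with wooden lid, 150 high, 90 wide, a bystander. Origin: centre of its underside.
- mill: Dark wooden pepper mill, 185 high, 60 wide, a bystander. Origin: centre of its underside.
- oil: Green bottle, 220 high, 60 wide, a bystander. Origin: centre of its underside.
- espresso_cup: Small white cup, 60 high, 64 wide, a bystander. Origin: centre of its underside.
- pepper: Red bell pepper, 72 high, 80 wide, a bystander. Origin: centre of its underside.
Not all that is in view belongs to the job. Of the things that look like the scoop, take the one that is farthest to the robot's right at the start.

How it is judged (in metres and radians):
On the way, in this order (a step that is already met when the one before it is completed fails the run):
1. the hooked rod bears on the scoop inside the gap (contact force between hook and scoop above 0.1 N and x of scoop_tip in the frame of toaster above 0.06 m), for 0.05 s.
2. the whole scoop is clear in front of both appliances (x of scoop_tip in the frame of toaster below 0 m and x of scoop in the frame of toaster below -0.024 m), for 0.2 s.
At the end, for the whole second after the job is handed in: The whole scoop, bowl and handle tip, lies in front of the plane of the two appliances' front faces, upright (within 0.2 rad) on the worktop or mat and at rest; the hooked rod lies at rest and released with the middle of its handle over the blue mat (all of step 2 and angle between scoop's own z axis and vertical below 0.2 rad and height (world z) of scoop below 0.008 m and linear speed of each of scoop, hook below 0.02 m/s and x of hook in the frame of mat between -0.21 and 0.21 m and y of hook in the frame of mat between -0.06 and 0.06 m and height (world z) of hook below 0.03 m); the robot touches nothing.
It fails at once if the gripper or arm touches the scoop (contact force between any of the fingers, the arm and scoop above 0.5 N).
It fails at once if the scoop is lifted more than 50 mm off the worktop or tipped over, instead of dragged upright (height (world z) of scoop above 0.05 m or angle between scoop's own z axis and vertical above 1 rad).
It fails at once if the rod is banged against the toaster or the bread bin (over 60 N) (contact force between hook and toaster above 60 N or contact force between hook and bread_bin above 60 N).
It fails at once if a bystander is moved by more than 40 mm (distance of any of mug, canister, mill, oil, espresso_cup, pepper from where it was at the start of the episode above 0.04 m).
It also fails if it takes over 67 s, if anything falls off the work surface, if the arm or the gripper's body presses on something with over 40 N, if the wrist force passes 120 N, or if a joint passes its speed limit or range.

## Working session

There is one attempt and no reset: what is moved stays moved. The work goes in short steps, Python scripts to look and compute and a shell command to move; the robot and the scene stay as the last step left them, time stands still between calls to the robot, and variables do not carry over. Pictures are saved under pics/ and viewed, at most 10 in all, crops included, and the job is handed in when it is done.

```bash
mkdir -p pics; cat > h.py <<'E'
import numpy as np, cv2
from station import env, viewer
def snap(c,name=None):
    im=viewer.camera(c)
    if name: cv2.imwrite('pics/'+name,im[:,:,::-1])
    return im
def ray(c,px):
    C=viewer.get_calibration(c);K=np.array(C['K']);T=np.array(C['T'])
    d=np.array([(px[0]-K[0,2])/K[0,0],(px[1]-K[1,2])/K[1,1]]);s=d.copy()
    for _ in range(20): s=d/(1+C['k1']*(s@s))
    v=T[:3,:3]@np.array([s[0],s[1],1]);return T[:3,3],v/np.linalg.norm(v)
def onz(c,px,z):
    o,v=ray(c,px);return o+v*(z-o[2])/v[2]
def tri(rs):
    A=sum(np.eye(3)-np.outer(v,v) for o,v in rs);b=sum((np.eye(3)-np.outer(v,v))@o for o,v in rs)
    p=np.linalg.solve(A,b);return p,[round(float(np.linalg.norm(np.cross(p-o,v))),4) for o,v in rs]
def proj(c,p):
    C=viewer.get_calibration(c);K=np.array(C['K']);T=np.array(C['T'])
    q=T[:3,:3].T@(np.array(p)-T[:3,3]);s=q[:2]/q[2];s=s*(1+C['k1']*(s@s));return K[:2,:2]@s+K[:2,2]
E
python3 - <<'E'
from h import *
np.set_printoptions(precision=3,suppress=True)
for c in ['scene','top']:
    snap(c,c+'0.png'); print(c,np.array(viewer.get_calibration(c)['T'])[:3,3])
    for t in ['scoop','scoop_tip','hook','hook_collar','toaster','bread_bin','mat','mug','canister','mill','oil','espresso_cup','pepper']:
        r=viewer.mark_of(c,t); print(t,[(np.round(x['location']).tolist(),round(x['conf'],2)) for x in r[:5]])
print(env.tcp_to_grasp, env.observe()['clock'])
E
```

```text
scene [ 1.059 -0.895  0.776]
scoop [([225.0, 270.0], 0.88)]
scoop_tip [([214.0, 284.0], 0.92), ([254.0, 154.0], 0.31)]
hook [([238.0, 176.0], 0.98), ([222.0, 270.0], 0.65)]
hook_collar [([285.0, 167.0], 0.67)]
toaster [([220.0, 243.0], 0.62)]
bread_bin [([212.0, 282.0], 0.62), ([245.0, 250.0], 0.59)]
mat [([265.0, 182.0], 0.76)]
mug []
canister [([303.0, 159.0], 0.7), ([87.0, 291.0], 0.51)]
mill [([316.0, 169.0], 0.78), ([287.0, 152.0], 0.5)]
oil [([91.0, 292.0], 0.55)]
espresso_cup [([254.0, 154.0], 0.77)]
pepper [([287.0, 150.0], 0.54)]
top [0.272 0.06  1.681]
scoop [([283.0, 261.0], 0.74), ([330.0, 180.0], 0.58)]
scoop_tip [([364.0, 173.0], 0.72), ([277.0, 236.0], 0.47)]
hook [([197.0, 248.0], 0.86), ([308.0, 197.0], 0.65)]
hook_collar [([187.0, 193.0], 0.69)]
toaster [([306.0, 199.0], 0.77)]
bread_bin [([304.0, 179.0], 0.93)]
mat [([195.0, 214.0], 0.72), ([303.0, 180.0], 0.56), ([405.0, 262.0], 0.17), ([113.0, 227.0], 0.17)]
mug [([239.0, 142.0], 0.72), ([304.0, 182.0], 0.67)]
canister [([115.0, 197.0], 0.76)]
mill [([135.0, 171.0], 0.63)]
oil [([136.0, 173.0], 0.62), ([406.0, 261.0], 0.55)]
espresso_cup [([133.0, 257.0], 0.6)]
pepper [([114.0, 224.0], 0.87), ([307.0, 200.0], 0.22)]
0.0187 1.4
```

View pics/scene0.png

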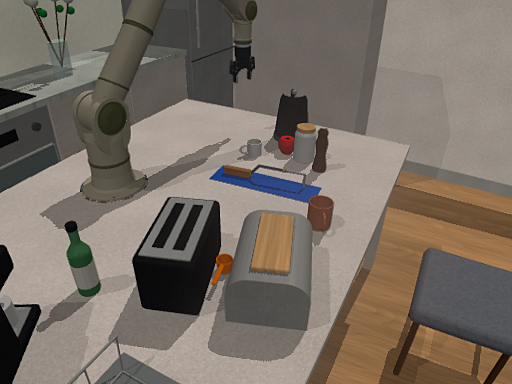

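View pics/top0.png

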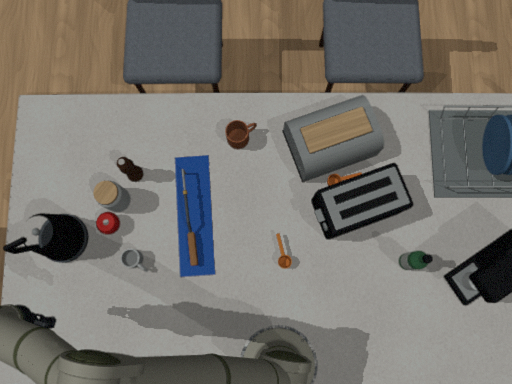

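Top view: there are two scoop candidates, one in the open at (283,261) and one in the gap at (333,180). The gap one is farther to the robot's right, so that's the target. The gap mouth is its left end, near (312,187). The hook is on the mat with its handle at (193,248), the collar at (187,193) and the bent end at about (183,170). The mug is at (238,133).

```bash
python3 - <<'E'
from h import *
np.set_printoptions(precision=3,suppress=True)
R=lambda a,b,n:print(n,*tri([ray('scene',a),ray('top',b)]))
R([238,176],[197,248],'hook'); R([285,167],[187,193],'collar'); R([225,270],[330,180],'scoop'); R([214,284],[364,173],'tip')
print('tip z36', onz('top',[364,173],.0365),'bowl rim top',onz('top',[334,180],.04))
R([220,243],[306,199],'toaster');R([245,250],[304,179],'bin')
for n,p,z in [('toaster mark',[306,199],0),('bin mark',[304,179],0),('decoy bowl',[284,262],.04),('decoytip',[279,235],.036),('mug',[239,142],0),('mat',[195,214],.003),('matc',[(176+208+214+180)/4,(157+155+274+276)/4],.003),('bent',[183,170],.06),('handle top mid',[193,248],.035),('handle end',[189,233],.035),('handle base',[195,265],.035),('cup',[133,257],0)]: print(n,onz('top',p,z))
for n,a,b,z in [('toaster side',[313,192],[402,165],.175),('toaster other',[323,236],[411,209],.175)]:
    u=onz('top',a,z);v=onz('top',b,z);print(n,u,v,np.degrees(np.arctan2(*(v-u)[1::-1])))
print(env.observe()['orientation'])
for n,s in [('top',(280,140,420,250)),('scene',(170,140,340,320))]:
    im=cv2.imread(f'pics/{n}0.png')[s[1]:s[3],s[0]:s[2]]; k=560/max(im.shape[:2])
    cv2.imwrite(f'pics/crop_{n}.png',cv2.resize(im,None,fx=k,fy=k,interpolation=cv2.INTER_CUBIC))
a=cv2.imread('pics/crop_top.png');b=cv2.imread('pics/top0.png')[145:285,165:225];b=cv2.resize(b,(240,560),interpolation=cv2.INTER_CUBIC)
a=np.vstack([a,np.zeros((560-a.shape[0],a.shape[1],3),np.uint8)]);cv2.imwrite('pics/crop1.png',np.hstack([a,b]))
E
```

```text
hook [0.387 0.277 0.003] [0.0033, 0.0033]
collar [0.568 0.305 0.078] [0.0064, 0.0064]
scoop [ 0.619 -0.191 -0.006] [0.0047, 0.0047]
tip [ 0.64  -0.297  0.041] [0.004, 0.004]
tip z36 [ 0.638 -0.3    0.037] bowl rim top [ 0.613 -0.195  0.04 ]
toaster [ 0.549 -0.104  0.004] [0.005, 0.005]
bin [ 0.626 -0.096  0.   ] [0.0005, 0.0005]
toaster mark [ 0.554 -0.102  0.   ]
bin mark [ 0.625 -0.096  0.   ]
decoy bowl [ 0.335 -0.021  0.04 ]
decoytip [ 0.426 -0.005  0.036]
mug [0.761 0.133 0.   ]
mat [0.502 0.284 0.003]
matc [0.497 0.286 0.003]
bent [0.646 0.32  0.06 ]
handle top mid [0.382 0.284 0.035]
handle end [0.433 0.299 0.035]
handle base [0.326 0.277 0.035]
cup [ 0.354  0.495 -0.   ]
toaster side [ 0.547 -0.107  0.175] [ 0.633 -0.391  0.175] -73.15975057338471
toaster other [ 0.409 -0.135  0.175] [ 0.492 -0.412  0.175] -73.30597868128068
[[-0.971  0.237  0.   ]
 [ 0.237  0.971 -0.   ]
 [-0.    -0.    -1.   ]]
```

View pics/crop1.png

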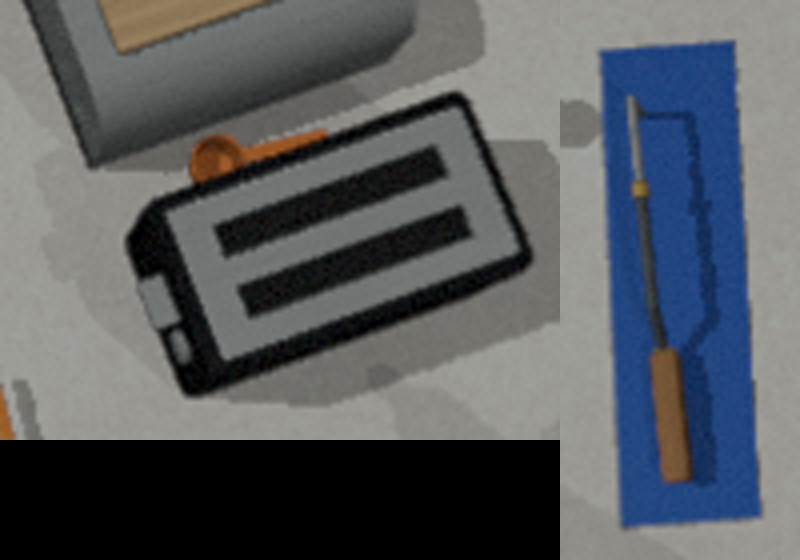

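The close crop confirms the gap scoop: bowl at top px (333.7,179.5), handle pointing into the gap. Next I'll move above the hook.

```bash
python3 -m handwheel '[[0,0,0.035,0.02,-0.041,0.007,1],[0,0,0.035,0.02,-0.041,0.007,1],[0,0,0.035,0.02,-0.041,0.007,1],[0,0,0.035,0.02,-0.041,0.007,1],[0,0,0.035,0.02,-0.041,0.007,1],[0,0,0.035,0.02,-0.041,0.007,1],[0,0,0.035,0.02,-0.041,0.007,1],[0,0,0.035,0.02,-0.041,0.007,1],[0,0,0.035,0.02,-0.041,0.007,1],[0,0,0.035,0.02,-0.041,0.007,1]]'
python3 - <<'E'
from h import *
np.set_printoptions(precision=3,suppress=True)
o=env.observe();T=np.array(viewer.get_calibration('wrist')['T'])
print(o['eef_pos'],o['orientation'],o['q']);print(T)
snap('wrist','w1.png')
for t in ['hook','hook_collar','mat']:print(t,[(np.round(x['location'],1).tolist(),round(x['conf'],2)) for x in viewer.mark_of('wrist',t)])
E
```

```text
clock: 2.65
eef_pos: [0.3728, 0.2929, 0.3018]
orientation: [[-0.994, -0.111, 0.001], [-0.111, 0.994, 0.0], [-0.001, 0.0, -1.0]]
ft_force: [0.9, -0.1, -0.9]
width: 0.0852
finger_force: 0.0
[0.373 0.293 0.302] [[-0.994 -0.111  0.001]
 [-0.111  0.994  0.   ]
 [-0.001  0.    -1.   ]] [-43.489  12.062  -1.857 118.511   0.518  49.389  50.738]
[[-0.112  0.947  0.301  0.295]
 [ 0.994  0.107  0.034  0.284]
 [-0.     0.303 -0.953  0.445]
 [ 0.     0.     0.     1.   ]]
hook [([251.1, 158.2], 0.65)]
hook_collar [([252.8, 285.4], 0.85)]
mat [([245.1, 226.8], 0.7)]
```

View pics/w1.png

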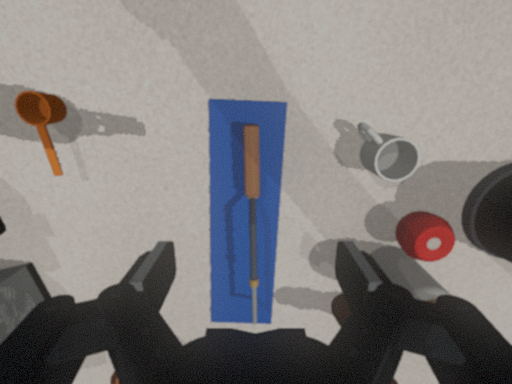

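Wrist view: the handle spans (251,126) to (252,197), the collar is at (254,284) and the bent end is near (255,322). The open decoy scoop is at (35,108).

```bash
python3 - <<'E'
from h import *
np.set_printoptions(precision=4,suppress=True)
im=cv2.imread('pics/w1.png');hsv=cv2.cvtColor(im,cv2.COLOR_BGR2HSV)
m=((hsv[...,0]<20)&(hsv[...,1]>90)&(hsv[...,2]>60)).astype(np.uint8);m[:, :215]=0;m[:,285:]=0;m[:110]=0;m[270:]=0
ys,xs=np.nonzero(m);print(xs.min(),xs.max(),ys.min(),ys.max(),cv2.minAreaRect(np.c_[xs,ys].astype(np.float32)))
t=[xs[ys==r].mean() for r in (132,190)];print(t)
a=onz('wrist',[t[0],132],.035);b=onz('wrist',[t[1],190],.035);d=b-a;print('yaw',np.degrees(np.arctan2(d[1],d[0])))
print('near end top',onz('wrist',[251,ys.min()],.035),'far end top',onz('wrist',[252,ys.max()],.035))
c=onz('wrist',[253.5,284.5],.063);e=onz('wrist',[255,323],.063);print('collar',c,'bent',e,np.linalg.norm(c-e))
print('mark hook',onz('wrist',[251.1,158.2],.003),'mat',onz('wrist',[245,226.8],.003))
print('collar tri',tri([ray('wrist',[253.5,284.5]),ray('top',[185,192])]),'handle tri',tri([ray('wrist',[252,197]),ray('top',[191.2,232.5])]))
for q in ([210,100],[286,102],[211,322],[271,323]):print('mat corner',onz('wrist',q,.003))
E
```

```text
244 258 125 197 ((251.17091369628906, 161.00802612304688), (72.19802856445312, 13.313112258911133), 88.60282135009766)
[np.float64(251.0), np.float64(252.0)]
yaw 6.993170866592828
near end top [0.3253 0.283  0.035 ] far end top [0.4352 0.2961 0.035 ]
collar [0.5755 0.3138 0.063 ] bent [0.6519 0.3246 0.063 ] 0.07717352217892799
mark hook [0.38   0.2884 0.003 ] mat [0.5027 0.2905 0.003 ]
collar tri (array([0.5672, 0.3113, 0.0736]), [0.0017, 0.0017]) handle tri (array([0.4363, 0.2943, 0.0288]), [0.0022, 0.0022])
mat corner [0.2977 0.2168 0.003 ]
mat corner [0.2879 0.3324 0.003 ]
mat corner [0.7149 0.2439 0.003 ]
mat corner [0.7045 0.3622 0.003 ]
```

```bash
python3 -m handwheel '[[0,0,0.01,0.021,0.001,-0.03,1],[0,0,0,0.021,0,-0.03,1],[0,0,0,0,0,-0.04,1],[0,0,0,0,0,-0.04,1],[0,0,0,0,0,-0.04,1],[0,0,0,0,0,-0.04,1],[0,0,0,0,0,-0.03,1],[0,0,0,0,0,-0.03,1],[0,0,0,0,0,-0.015,1],[0,0,0,0,0,0,1]]' 60
```

```text
clock: 4.1
eef_pos: [0.4134, 0.2958, 0.0054]
orientation: [[-0.993, -0.121, -0.001], [-0.121, 0.993, -0.001], [0.002, -0.001, -1.0]]
ft_force: [0.0, -0.0, 0.0]
width: 0.0854
finger_force: 0.0
```

```bash
python3 -m handwheel '[[0,0,0,0,0,0,-1],[0,0,0,0,0,0,-1],[0,0,0,0,0,0,-1],[0,0,0,0,0,0,-1],[0,0,0,0,0,0,-1],[0,0,0,0,0,0,-1],[0,0,0,0,0,0,-1],[0,0,0,0,0,0,-1],[0,0,0,0,0,0.01,-1],[0,0,0,0,0,0.01,-1]]' 60
```

```text
clock: 5.35
eef_pos: [0.4141, 0.2952, 0.0269]
orientation: [[-0.993, -0.12, -0.0], [-0.12, 0.993, -0.0], [0.0, -0.0, -1.0]]
ft_force: [-0.3, -0.1, -2.7]
width: 0.0232
finger_force: 59.0
```

```bash
python3 -m handwheel '[[0,0,0,0,0,0.05,-1],[0,0,0,0,0,0.05,-1],[0,0,-0.175,0.013,-0.02,0.05,-1],[0,0,-0.175,0.013,-0.02,0.045,-1],[0,0,-0.175,0.013,-0.02,0,-1],[0,0,-0.175,0.013,-0.02,0,-1],[0,0,-0.175,0.013,-0.02,0,-1],[0,0,-0.175,0.013,-0.02,0,-1],[0,0,-0.175,0.013,-0.02,0,-1],[0,0,-0.173,0.013,-0.02,0,-1]]'
python3 - <<'E'
from h import *
np.set_printoptions(precision=3,suppress=True)
o=env.observe();print(o['eef_pos'],o['orientation'],o['q'])
snap('wrist','w2.png')
for t in ['scoop','scoop_tip','hook','hook_collar','toaster','bread_bin']:print(t,[(np.round(x['location'],1).tolist(),round(x['conf'],2)) for x in viewer.mark_of('wrist',t)])
E
```

```text
clock: 6.6
eef_pos: [0.518, 0.1346, 0.2218]
orientation: [[-0.283, 0.959, -0.0], [0.959, 0.283, 0.001], [0.001, 0.0, -1.0]]
ft_force: [0.3, 0.1, -1.6]
width: 0.0231
finger_force: 59.5
[0.518 0.135 0.222] [[-0.283  0.959 -0.   ]
 [ 0.959  0.283  0.001]
 [ 0.001  0.    -1.   ]] [-36.913  23.233  22.472 118.08  -13.341  41.054  10.505]
scoop [([107.3, 229.0], 0.62)]
scoop_tip []
hook [([254.9, 185.8], 0.97)]
hook_collar []
toaster [([235.2, 313.9], 0.59)]
bread_bin [([271.2, 312.9], 0.76)]
```

View pics/w2.png

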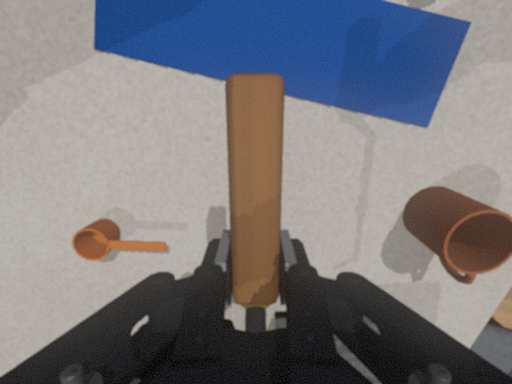

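The wrist view with the hook aligned shows only the handle, because the gripper hides the gap. I'll align from the top camera instead, hovering over the bowl.

```bash
python3 -m handwheel '[[0,0,0,0.005,-0.017,0,-1],[0,0,0,0.005,-0.017,0,-1],[0,0,0,0.005,-0.017,0,-1],[0,0,0,0.005,-0.017,0,-1],[0,0,0,0.005,-0.017,0,-1],[0,0,0,0.005,-0.016,0,-1],[0,0,0,0,0,0,-1],[0,0,0,0,0,0,-1],[0,0,0,0,0,0,-1],[0,0,0,0,0,0,-1]]'
python3 - <<'E'
from h import *
np.set_printoptions(precision=4,suppress=True)
a=snap('top','top1.png');b=snap('scene','scene1.png')
o=env.observe();print(o['eef_pos'])
c=a[130:250,270:400];c=cv2.resize(c[:,:,::-1],None,fx=4,fy=4,interpolation=cv2.INTER_CUBIC)
d=b[130:330,170:330];d=cv2.resize(d[:,:,::-1],(384,480),interpolation=cv2.INTER_CUBIC)[:, :280]
cv2.imwrite('pics/c2.png',np.hstack([c,d])) 
E
```

```text
clock: 8.2
eef_pos: [0.5481, 0.0349, 0.2212]
orientation: [[-0.29, 0.957, -0.0], [0.957, 0.29, 0.0], [0.0, -0.0, -1.0]]
ft_force: [-0.1, -0.6, -2.2]
width: 0.0229
finger_force: 59.5
[0.5481 0.0347 0.2213]
```

View pics/c2.png

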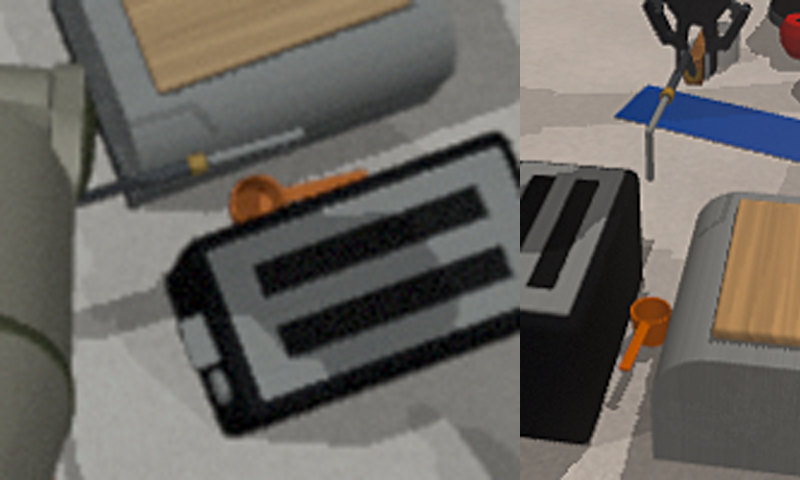

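Top crop: the bent end is at px (345.5,163) and the bowl rim centre at (334.2,179.5). Scene crop: the bend corner is at (223.3,184), its tip at (224.2,205) and the bowl rim at (224.2,259).

```bash
python3 - <<'E'
from h import *
np.set_printoptions(precision=4,suppress=True)
u=np.array([.289,-.957,0]);n=np.array([.957,.289,0]);t=np.array([.5481,.0348,.2212])
p,r=tri([ray('top',[345.2,163.1]),ray('scene',[223.3,184.5])]);print('bend',p,r,(p-t)@u,(p-t)@n)
e=onz('top',[345.2,163.1],.283);print('bend top z.283',e,(e-t)@u,(e-t)@n)
p,r=tri([ray('top',[334.2,179.5]),ray('scene',[224.2,259.2])]);print('rim',p,r)
b=onz('top',[334.2,179.5],.04);print(b,(b-t)@u,(b-t)@n)
b=onz('top',[361.3,174.2],.0365);print('tip',b)
# orange blobs centroid
im=cv2.imread('pics/top1.png');h=cv2.cvtColor(im,cv2.COLOR_BGR2HSV)
m=(h[...,0]<18)&(h[...,1]>150)&(h[...,2]>80);m[:160]=0;m[190:]=0;m[:,:320]=0;m[:,375:]=0
ys,xs=np.nonzero(m);print([(r,xs[ys==r].min(),xs[ys==r].max()) for r in np.unique(ys)])
# toaster/bin front corners ground
print('scene tip',tri([ray('top',[345.2,163.1]),ray('scene',[224.2,205])]))
E
```

```text
bend [ 0.6155 -0.1923  0.2774] [0.001, 0.001] 0.23679965348377427 -0.0011236612410404634
bend top z.283 [ 0.6133 -0.1919  0.283 ] 0.2357487611873319 -0.0031399107747734634
rim [ 0.6153 -0.1963  0.0374] [0.0001, 0.0001]
[ 0.6149 -0.1959  0.04  ] 0.24003975288085305 -0.002738680133508309
tip [ 0.634  -0.2904  0.0365]
[(np.int64(173), np.int64(357), np.int64(360)), (np.int64(174), np.int64(332), np.int64(360)), (np.int64(175), np.int64(330), np.int64(357)), (np.int64(176), np.int64(329), np.int64(355)), (np.int64(177), np.int64(329), np.int64(352)), (np.int64(178), np.int64(328), np.int64(349)), (np.int64(179), np.int64(328), np.int64(345)), (np.int64(180), np.int64(328), np.int64(341)), (np.int64(181), np.int64(328), np.int64(339)), (np.int64(182), np.int64(328), np.int64(337)), (np.int64(183), np.int64(328), np.int64(335)), (np.int64(184), np.int64(328), np.int64(331))]
scene tip (array([ 0.6259, -0.2027,  0.2268]), [0.0014, 0.0014])
```

The bent end is over the bowl to within about 4 mm, with a tolerance of about 17 mm. Descending in two steps.

```bash
python3 -m handwheel '[[0,0,0,-0.002,-0.003,0,-1],[0,0,0,0,0,-0.02,-1],[0,0,0,0,0,-0.03,-1],[0,0,0,0,0,-0.03,-1],[0,0,0,0,0,-0.03,-1],[0,0,0,0,0,-0.03,-1],[0,0,0,0,0,-0.015,-1],[0,0,0,0,0,-0.01,-1],[0,0,0,0,0,0,-1],[0,0,0,0,0,0,-1]]'
python3 - <<'E'
from h import *
a=snap('top','top2.png');b=snap('scene','scene2.png')
print(env.observe()['eef_pos'])
c=cv2.resize(a[150:210,290:380][:,:,::-1],(540,360),interpolation=cv2.INTER_CUBIC)
d=cv2.resize(b[220:310,195:255][:,:,::-1],(240,360),interpolation=cv2.INTER_CUBIC)
cv2.imwrite('pics/c3.png',np.hstack([c,d]))
E
```

```text
clock: 9.55
eef_pos: [0.5466, 0.0312, 0.057]
orientation: [[-0.289, 0.957, 0.001], [0.957, 0.289, 0.0], [-0.0, 0.001, -1.0]]
ft_force: [-0.6, 0.7, -1.0]
width: 0.0234
finger_force: 59.5
[0.54665044 0.03133957 0.05705446]
```

View pics/c3.png

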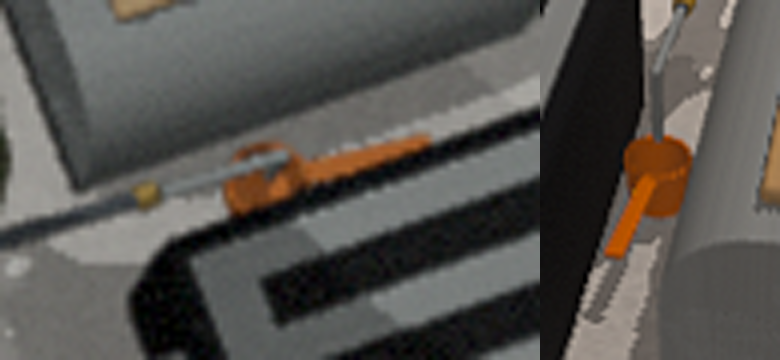

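The bent end at crop (283,158), corrected for parallax, comes to (262,186), centred on the bowl at (262,180). Lowering into the bowl and starting to pull gently.

```bash
python3 -m handwheel '[[0,0,0,0,0,-0.01,-1],[0,0,0,0,0,-0.01,-1],[0,0,0,0,0,-0.01,-1],[0,0,0,0,0,-0.008,-1],[0,0,0,0,0,-0.006,-1],[0,0,0,0,0,0,-1],[0,0,0,0,0,0,-1],[0,0,0,0,0,0,-1],[0,0,0,0,0,0,-1],[0,0,0,0,0,0,-1]]'
```

```text
clock: 10.9
eef_pos: [0.5463, 0.0313, 0.0124]
orientation: [[-0.289, 0.957, 0.0], [0.957, 0.289, 0.0], [-0.0, 0.0, -1.0]]
ft_force: [0.4, 0.2, -2.0]
width: 0.0233
finger_force: 59.5
```

```bash
python3 -m handwheel '[[0,0,0,-0.0012,0.0038,0,-1],[0,0,0,-0.0012,0.0038,0,-1],[0,0,0,-0.0012,0.0038,0,-1],[0,0,0,-0.0012,0.0038,0,-1],[0,0,0,-0.0017,0.0057,0,-1],[0,0,0,-0.0017,0.0057,0,-1],[0,0,0,-0.0023,0.0077,0,-1],[0,0,0,-0.0023,0.0077,0,-1],[0,0,0,-0.0023,0.0077,0,-1],[0,0,0,-0.0023,0.0077,0,-1]]'
python3 - <<'E'
from h import *
np.set_printoptions(precision=3,suppress=True)
for c in ['top','scene']:
    snap(c,c+'3.png')
    for t in ['scoop','scoop_tip']:print(c,t,[(np.round(x['location'],1).tolist(),round(x['conf'],2),onz(c,x['location'],.036 if 'tip' in t else 0)) for x in viewer.mark_of(c,t)])
E
```

```text
clock: 12.15
eef_pos: [0.5286, 0.0893, 0.0123]
orientation: [[-0.289, 0.957, -0.0], [0.957, 0.289, -0.0], [-0.0, -0.0, -1.0]]
ft_force: [-0.1, -1.0, -2.0]
width: 0.0235
finger_force: 59.5
top scoop [([318.6, 185.9], 0.65, array([ 0.601, -0.147,  0.   ])), ([284.7, 263.2], 0.58, array([ 0.332, -0.025,  0.   ]))]
top scoop_tip [([348.1, 175.9], 0.72, array([ 0.628, -0.245,  0.036])), ([275.7, 234.7], 0.55, array([0.427, 0.006, 0.036]))]
scene scoop [([229.9, 257.6], 0.49, array([ 0.604, -0.147,  0.   ]))]
scene scoop_tip [([214.9, 271.5], 0.65, array([ 0.618, -0.249,  0.036]))]
```

```bash
python3 -m handwheel '[[0,0,0,-0.0023,0.0077,0,-1],[0,0,0,-0.0029,0.0096,0,-1],[0,0,0,-0.0029,0.0096,0,-1],[0,0,0,-0.0029,0.0096,0,-1],[0,0,0,-0.0029,0.0096,0,-1],[0,0,0,-0.0029,0.0096,0,-1],[0,0,0,-0.0029,0.0096,0,-1],[0,0,0,-0.0029,0.0096,0,-1],[0,0,0,-0.0029,0.0096,0,-1],[0,0,0,-0.0029,0.0096,0,-1]]'; python3 -m handwheel '[[0,0,0,-0.0029,0.0096,0,-1],[0,0,0,-0.0029,0.0096,0,-1],[0,0,0,-0.0029,0.0096,0,-1],[0,0,0,-0.0029,0.0096,0,-1],[0,0,0,-0.0029,0.0096,0,-1],[0,0,0,-0.0029,0.0096,0,-1],[0,0,0,-0.0029,0.0096,0,-1],[0,0,0,-0.0029,0.0096,0,-1],[0,0,0,-0.0023,0.0077,0,-1],[0,0,0,-0.0012,0.0038,0,-1]]'
python3 - <<'E'
from h import *
np.set_printoptions(precision=3,suppress=True)
a=snap('top','top4.png')
for c in ['top','scene']:
    if c=='scene': b=snap(c,'scene4.png')
    for t in ['scoop','scoop_tip','toaster','bread_bin']:print(c,t,[(np.round(x['location'],1).tolist(),round(x['conf'],2),onz(c,x['location'],.036 if 'tip' in t else 0)) for x in viewer.mark_of(c,t)])
c=cv2.resize(a[120:280,200:360][:,:,::-1],(480,480),interpolation=cv2.INTER_CUBIC)
d=cv2.resize(b[150:300,190:290][:,:,::-1],(320,480),interpolation=cv2.INTER_CUBIC)
cv2.imwrite('pics/c4.png',np.hstack([c,d]))
E
```

```text
clock: 13.7
eef_pos: [0.5002, 0.1834, 0.0123]
orientation: [[-0.289, 0.957, 0.0], [0.957, 0.289, -0.0], [-0.0, -0.0, -1.0]]
ft_force: [-0.2, -1.4, -2.0]
width: 0.0235
finger_force: 59.5
clock: 14.95
eef_pos: [0.4735, 0.2717, 0.0122]
orientation: [[-0.289, 0.957, 0.0], [0.957, 0.289, -0.0], [-0.0, 0.0, -1.0]]
ft_force: [0.8, -1.4, -2.3]
width: 0.0231
finger_force: 59.5
top scoop [([263.9, 202.3], 0.72, array([0.543, 0.045, 0.   ])), ([283.0, 262.3], 0.5, array([ 0.336, -0.019,  0.   ]))]
top scoop_tip [([277.8, 235.2], 0.79, array([ 0.425, -0.001,  0.036])), ([296.6, 190.8], 0.6, array([ 0.577, -0.067,  0.036]))]
top toaster [([305.9, 199.7], 0.79, array([ 0.552, -0.101,  0.   ])), ([112.2, 224.7], 0.41, array([0.466, 0.573, 0.   ])), ([134.1, 174.8], 0.37, array([0.643, 0.503, 0.   ]))]
top bread_bin [([303.8, 181.4], 0.92, array([ 0.617, -0.095,  0.   ]))]
scene scoop [([244.7, 220.6], 0.66, array([0.553, 0.036, 0.   ])), ([245.7, 249.1], 0.46, array([ 0.626, -0.091,  0.   ]))]
scene scoop_tip [([233.6, 229.0], 0.62, array([ 0.568, -0.063,  0.036]))]
scene toaster [([225.2, 247.9], 0.69, array([ 0.569, -0.116,  0.   ]))]
scene bread_bin [([285.5, 149.7], 0.75, array([ 0.455,  0.596, -0.   ])), ([244.0, 248.9], 0.63, array([ 0.621, -0.092,  0.   ]))]
```

View pics/c4.png

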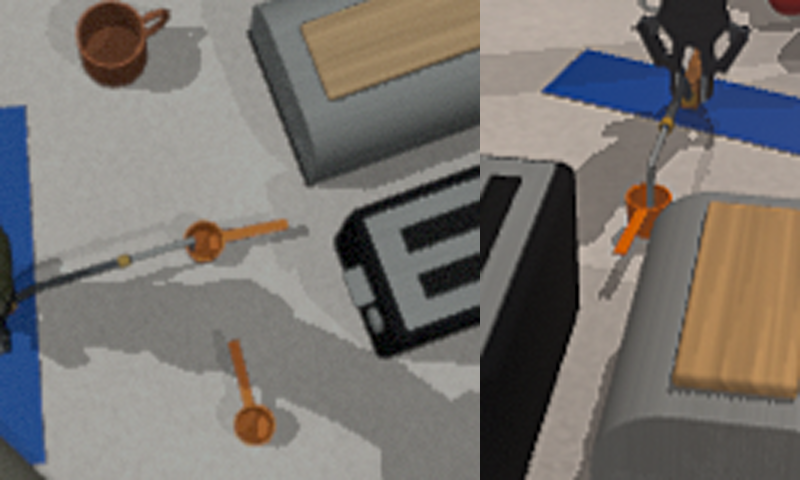

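The scoop is out and upright, with its handle tip about 30 mm in front of the faces; the decoy scoop and mug haven't moved. I'll pull 20 mm more for margin, back the rod off the wall, then lift it out.

```bash
python3 -m handwheel '[[0,0,0,-0.0017,0.0057,0,-1],[0,0,0,-0.0023,0.0077,0,-1],[0,0,0,-0.0017,0.0057,0,-1],[0,0,0,0,0,0,-1],[0,0,0,0.0017,-0.0057,0,-1],[0,0,0,0.0017,-0.0057,0,-1],[0,0,0,0,0,0,-1],[0,0,0,0,0,0.01,-1],[0,0,0,0,0,0.02,-1],[0,0,0,0,0,0.02,-1]]'; python3 -m handwheel '[[0,0,0,0,0,0.03,-1],[0,0,0,0,0,0.03,-1],[0,0,0.175,-0.007,0.002,0,-1],[0,0,0.175,-0.007,0.002,0,-1],[0,0,0.175,-0.007,0.002,0,-1],[0,0,0.175,-0.007,0.002,0,-1],[0,0,0.175,-0.007,0.002,0,-1],[0,0,0.175,-0.007,0.002,0,-1],[0,0,0.175,-0.007,0.002,0,-1],[0,0,0.175,-0.007,0.002,0,-1]]'
python3 - <<'E'
from h import *
np.set_printoptions(precision=3,suppress=True)
print(env.observe()['eef_pos'])
for c in ['top']:
    snap(c,c+'5.png')
    for t in ['scoop','scoop_tip','hook_collar','hook']:print(c,t,[(np.round(x['location'],1).tolist(),round(x['conf'],2),onz(c,x['location'],{'scoop_tip':.036,'scoop':0,'hook_collar':.17,'hook':.11}[t])) for x in viewer.mark_of(c,t)])
E
```

```text
clock: 16.7
eef_pos: [0.4713, 0.2788, 0.0633]
orientation: [[-0.289, 0.957, -0.0], [0.957, 0.289, 0.0], [0.0, -0.0, -1.0]]
ft_force: [-0.4, -0.6, -2.1]
width: 0.0228
finger_force: 59.5
clock: 17.95
eef_pos: [0.4152, 0.2947, 0.1229]
orientation: [[-0.992, -0.128, 0.001], [-0.128, 0.992, -0.0], [-0.001, -0.0, -1.0]]
ft_force: [0.2, -0.9, -1.6]
width: 0.0231
finger_force: 59.4
[0.415 0.295 0.123]
top scoop [([260.0, 201.9], 0.73, array([0.544, 0.059, 0.   ])), ([282.4, 262.8], 0.49, array([ 0.334, -0.017,  0.   ]))]
top scoop_tip [([277.9, 235.6], 0.75, array([ 0.424, -0.001,  0.036])), ([290.0, 192.5], 0.66, array([ 0.571, -0.044,  0.036]))]
top hook_collar [([179.3, 180.6], 0.74, array([0.586, 0.314, 0.17 ]))]
top hook []
```

Back at the original pose above the mat. Lowering, releasing, and then retreating straight up.

```bash
python3 -m handwheel '[[0,0,0,0,0,-0.03,-1],[0,0,0,0,0,-0.03,-1],[0,0,0,0,0,-0.025,-1],[0,0,0,0,0,-0.015,-1],[0,0,0,0,0,-0.01,-1],[0,0,0,0,0,-0.005,-1],[0,0,0,0,0,-0.002,-1],[0,0,0,0,0,0,-1],[0,0,0,0,0,0,-1],[0,0,0,0,0,0,-1]]'
```

```text
clock: 19.45
eef_pos: [0.4156, 0.2948, 0.0071]
orientation: [[-0.993, -0.121, 0.001], [-0.121, 0.993, 0.001], [-0.001, 0.001, -1.0]]
ft_force: [-2.8, -1.7, 17.3]
width: 0.0233
finger_force: 62.0
```

```bash
python3 -m handwheel '[[0,0,0,0,0,0.001,-1],[0,0,0,0,0,0,1],[0,0,0,0,0,0,1],[0,0,0,0,0,0,1],[0,0,0,0,0,0,1],[0,0,0,0,0,0,1],[0,0,0,0,0,0,1],[0,0,0,0,0,0,1],[0,0,0,0,0,0.01,1],[0,0,0,0,0,0.02,1]]';  python3 -m handwheel '[[0,0,0,0,0,0.03,1],[0,0,0,0,0,0.03,1],[0,0,0,0,0,0.03,1],[0,0,0,0,0,0.03,1],[0,0,0,0,0,0.03,1],[0,0,0,0,0,0.03,1],[0,0,0,-0.01,0,0.02,1],[0,0,0,-0.01,0,0,1],[0,0,0,-0.01,0,0,1],[0,0,0,0,0,0,1]]'
python3 - <<'E'
from h import *
np.set_printoptions(precision=3,suppress=True)
a=snap('top','top6.png'); b=snap('wrist','w6.png')
for t in ['hook','hook_collar']:print(t,[(np.round(x['location'],1).tolist(),round(x['conf'],2),onz('wrist',x['location'],.063 if 'c' in t else .003)) for x in viewer.mark_of('wrist',t)])
c=cv2.resize(a[:,:,::-1][90:290,90:430],(680,400))
cv2.imwrite('pics/c6.png',c)
print(env.observe()['width'],env.observe()['finger_force'])
E
```

```text
clock: 20.7
eef_pos: [0.4151, 0.2945, 0.0366]
orientation: [[-0.993, -0.122, -0.001], [-0.122, 0.993, -0.001], [0.001, -0.001, -1.0]]
ft_force: [0.5, 0.4, 0.4]
width: 0.0855
finger_force: 0.0
clock: 21.95
eef_pos: [0.3842, 0.2945, 0.2356]
orientation: [[-0.992, -0.123, -0.001], [-0.123, 0.992, -0.001], [0.001, -0.001, -1.0]]
ft_force: [-0.5, -0.0, -0.6]
width: 0.0853
finger_force: 0.0
hook [([255.2, 160.8], 0.74, array([0.383, 0.294, 0.003]))]
hook_collar [([252.2, 307.6], 0.64, array([0.577, 0.314, 0.063])), ([435.8, 240.0], 0.38, array([0.444, 0.532, 0.063]))]
0.08515678009726675 0.0
```

View pics/c6.png

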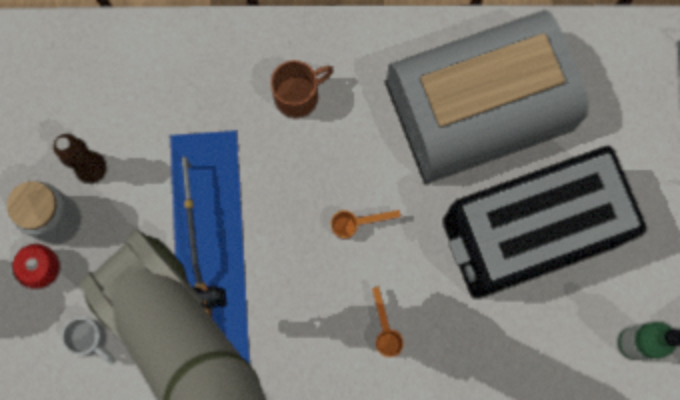

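The hook stands released on the mat. The scoop, at crop (344,224) with its tip at (398,214), is upright in front of both appliances, and everything else is where it was.

```bash
python3 -c "
from station import env
print(env.hand_in())"
```

```text
the job is handed in; nothing more can be done
None
```

I dragged the scoop out with the hooked rod, put the rod back on the mat and handed the job in at about 22 s; the last picture shows the scoop clear and upright and nothing else moved, but no verdict came back.

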